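# Put the mixed-up wheel hubs back in their own holders

## Robot

A 6-joint arm with a two-finger parallel gripper is mounted at the origin on the work surface. World frame = base frame: x ahead of the robot, y to its left, z up, the work surface at z = 0. Lengths are in m, angles in rad, forces in N, time in s.
With the tool pointing down it reaches from about 0.35 to 0.975 m from the base axis. Payload 4.9 kg.
Tool frame: the origin (TCP) lies midway between the tips of the shut fingers; the grasp point (between the pads) lies 19 mm behind it; z points along the fingers, y is the line along which they close (so a half turn about z gives the same grasp; the last joint's range is limited). The gripper opens to 85 mm and grips with 20 to 120 N. Pads are 22 mm wide; open, the fingers measure 114 mm over their backs; the gripper's body (76 mm by 85 mm) begins 54 mm behind the grasp point. The pads swing forward as they close: fully open they stand 13 mm farther back than shut.
Start: joints at [-1.445, 0.053, 1.613, -0, 1.476, -0.119], TCP at [0.151, -0.606, 0.231] pointing down, gripper open.
Joint ranges: [-3.01, 3.01], [-1.01, 2.22], [0.06, 2.58], [-1.02, 4.17], [0.09, 2.62], [-3.14, 3.14]. Speed limits (rad/s): [2.57, 2.57, 3.14, 3.14, 3.14, 3.14].

## Interface

Orientations are given as a unit quaternion [w, x, y, z].
In Python, from plant import state, grab_frame, job_done, cut_out, place_of gives the robot as it stands.
- The arm moves only by the tool jog_arm, never from a script. Its argument "motion" is text: rows parted by semicolons, each of 7 numbers parted by spaces: the opening in per cent of the stroke, from 0 (shut) to 100 (fully open), then the shift along the tool's x, y, z as a fraction of full scale, then the turn, a rotation vector about the tool's x, y, z as a fraction of full scale. A call has exactly 5 rows; each row is the pose to reach, as a shift and turn from the pose commanded when the call began, along the tool's axes at that moment; what a row does not reach only later rows make up. Full scale, the value 1, is 50 cm for a shift and 1.5 rad for a turn. A row lasts 1/8 s, in which the tool goes at most 62.5 mm and 10.7 degrees, less where a joint would pass 70% of its speed; a pose out of reach is approached as far as the arm can. A call with a number of a shift or a turn outside -1 to 1 is refused whole. A call with a gripper value outside its range is refused whole. The fingers move at their own pace and stop on an object; the grip force is fixed at half the most. Time passes only in rows, so rows that repeat a pose let the fingers close, or fill a call up. It gives the time, the measured TCP pose, the force, the opening and the grip force at its end, in the units of the state.
- state(): the state, without advancing time (a new reading comes with each control period).
- grab_frame(name): name is "scene" or "top"; returns a dict with "color" (420x560x3 uint8, red, green, blue), "range_z" (420x560 float32, m along the optical axis (not along the pixel's ray), 0 where there is no reading), "intrinsics" (3x3 intrinsics, pixels), "k1" (the pictures are not rectified: a ray, as slopes to the right and down, at radius r is drawn at 1 + k1 r^2 times it, then the intrinsics apply), "world_from_camera" (4x4, takes a point from camera to world coordinates). Camera axes: x right, y up, looking along -z (the intrinsics and any distortion apply to the point x, -y, -z); pixel columns grow to the right and rows downward; lengths in m; the calibration is good to about 2 mm. A picture is of the moment at which its call begins.
- job_done(): hands the job in; it is judged then, once.
Trained networks look in the newest picture that a camera, given by its name, has taken for a name from the list of things; names that differ only in an ending like _2 or _b are one class to them, and where a whole thing is asked for, a point or a joint stands for the part that bears it (a point fixed in the world has none). Each returns a list of dicts, best first, with "p" (0 to 1); they miss things now and then, are a little off and sometimes report something else, mostly with a low value. They report only what shows in the picture. A call takes as long as a camera call. They do not tell look-alikes from the thing itself.
- cut_out(camera, thing): "pixels" (420x560 bool, what is visible of it).
- place_of(camera, thing): "at" ([x, y, z] in m, in world coordinates, good to about 4 mm: a listed point, or the origin of a listed thing).
The state is a dict: "time": time; "joint_pos": joint angles; "joint_vel": joint speeds; "joint_efforts": joint torques, N m; "tool_pos": TCP position; "tool_rot": TCP orientation; "contact_force": force on the tool from outside, world axes, zero at the start; "ft_torque": the same for the moment, N m; "gripper_width": opening from 0.0 (shut) to 1.0 (fully open); "grasp_force": force on a finger pad.
Only numpy, scipy, OpenCV 4.12 (cv2) and the standard library are available. Lean on these libraries where they do the work, as an engineer would, in place of code of your own. Each camera call takes 0.05 s, during which the arm holds its last target. There are 200 camera calls.

## Task

The four wheel hubs have been put back in each other's holders: rearrange them so that each hub stands upright, fully down in the recess of the holder of its own colour, using the grey spare holder as the stopover and leaving it empty at the end. Set the hubs down rather than dropping them, do not tip them over, and leave the grease tub where it stands.

Things in the scene. Friction and masses are not known exactly. Their poses are not given: they have to be found in the camera images.
- hub_red: red anodised bicycle wheel hub without its spokes, standing upright on its end in one of the holders, 66 mm tall, 0.2 to 0.4 kg, round about its upright z axis. Origin: centre of its underside. From the bottom up: steel foot 44 mm across (0-6 mm), flange 54 mm across (6-14 mm), barrel 47 mm across (14-50 mm), flange 54 mm across (50-60 mm, the place to grip from above), steel end cap 26 mm across (60-66 mm).
- hub_blue: blue anodised bicycle wheel hub without its spokes, standing upright on its end in one of the holders, 66 mm tall, 0.2 to 0.4 kg, round about its upright z axis. Origin: centre of its underside. From the bottom up: steel foot 44 mm across (0-6 mm), flange 54 mm across (6-14 mm), barrel 47 mm across (14-50 mm), flange 54 mm across (50-60 mm, the place to grip from above), steel end cap 26 mm across (60-66 mm).
- hub_yellow: yellow anodised bicycle wheel hub without its spokes, standing upright on its end in one of the holders, 66 mm tall, 0.2 to 0.4 kg, round about its upright z axis. Origin: centre of its underside. From the bottom up: steel foot 44 mm across (0-6 mm), flange 54 mm across (6-14 mm), barrel 47 mm across (14-50 mm), flange 54 mm across (50-60 mm, the place to grip from above), steel end cap 26 mm across (60-66 mm).
- hub_green: green anodised bicycle wheel hub without its spokes, standing upright on its end in one of the holders, 66 mm tall, 0.2 to 0.4 kg, round about its upright z axis. Origin: centre of its underside. From the bottom up: steel foot 44 mm across (0-6 mm), flange 54 mm across (6-14 mm), barrel 47 mm across (14-50 mm), flange 54 mm across (50-60 mm, the place to grip from above), steel end cap 26 mm across (60-66 mm).
- holder_red: red plastic hub holder, a block 104 x 104 x 16 mm fixed to the bench, with a round recess 72 mm across and 9 mm deep in the middle of its top. Origin: centre of its underside, z up; the recess floor lies 7 mm above it, x and y run along its edges. Holds one hub of another colour at the start.
- holder_blue: blue plastic hub holder, a block 104 x 104 x 16 mm fixed to the bench, with a round recess 72 mm across and 9 mm deep in the middle of its top. Origin: centre of its underside, z up; the recess floor lies 7 mm above it, x and y run along its edges. Holds one hub of another colour at the start.
- holder_yellow: yellow plastic hub holder, a block 104 x 104 x 16 mm fixed to the bench, with a round recess 72 mm across and 9 mm deep in the middle of its top. Origin: centre of its underside, z up; the recess floor lies 7 mm above it, x and y run along its edges. Holds one hub of another colour at the start.
- holder_green: green plastic hub holder, a block 104 x 104 x 16 mm fixed to the bench, with a round recess 72 mm across and 9 mm deep in the middle of its top. Origin: centre of its underside, z up; the recess floor lies 7 mm above it, x and y run along its edges. Holds one hub of another colour at the start.
- holder_spare: grey spare plastic hub holder, a block 104 x 104 x 16 mm fixed to the bench, with a round recess 72 mm across and 9 mm deep in the middle of its top. Origin: centre of its underside, z up; the recess floor lies 7 mm above it, x and y run along its edges. Empty at the start.
- grease_tub: white grease tub with a black lid, 56 mm across and 48 mm tall, standing loose on the bench between the holders. Origin: centre of its underside, z up. To be left alone.
There are look-alikes about, which are no part of the job. Of the things that look like the hub_red, the middle-sized one is meant. Several things look just like the holder_yellow: the one meant starts farthest to the robot's right.

How it is judged:
On the way:
1. one of the hubs is parked upright in the grey spare holder and let go (((horizontal distance between hub_red and holder_spare below 0.015 m and z of hub_red in the frame of holder_spare between 0.003 and 0.01 m and angle between hub_red's own z axis and vertical below 0.1 rad and contact force between the fingers and hub_red below 0.3 N) or (horizontal distance between hub_blue and holder_spare below 0.015 m and z of hub_blue in the frame of holder_spare between 0.003 and 0.01 m and angle between hub_blue's own z axis and vertical below 0.1 rad and contact force between the fingers and hub_blue below 0.3 N) or (horizontal distance between hub_yellow and holder_spare below 0.015 m and z of hub_yellow in the frame of holder_spare between 0.003 and 0.01 m and angle between hub_yellow's own z axis and vertical below 0.1 rad and contact force between the fingers and hub_yellow below 0.3 N) or (horizontal distance between hub_green and holder_spare below 0.015 m and z of hub_green in the frame of holder_spare between 0.003 and 0.01 m and angle between hub_green's own z axis and vertical below 0.1 rad and contact force between the fingers and hub_green below 0.3 N))), for 0.2 s.
At the end, for the whole second after the job is handed in: Each of the four hubs stands upright (within 0.1 rad) on the recess floor of the holder of its own colour, its centre within 15 mm of the holder's centre, let go and at rest; so the grey spare holder is empty (horizontal distance between hub_red and holder_red below 0.015 m and z of hub_red in the frame of holder_red between 0.003 and 0.01 m and angle between each of hub_red, hub_blue, hub_yellow, hub_green's own z axis and vertical below 0.1 rad and contact force between the fingers and hub_red below 0.3 N and linear speed of each of hub_red, hub_blue, hub_yellow, hub_green below 0.02 m/s and angular speed of each of hub_red, hub_blue, hub_yellow, hub_green below 0.2 rad/s and horizontal distance between hub_blue and holder_blue below 0.015 m and z of hub_blue in the frame of holder_blue between 0.003 and 0.01 m and contact force between the fingers and hub_blue below 0.3 N and horizontal distance between hub_yellow and holder_yellow below 0.015 m and z of hub_yellow in the frame of holder_yellow between 0.003 and 0.01 m and contact force between the fingers and hub_yellow below 0.3 N and horizontal distance between hub_green and holder_green below 0.015 m and z of hub_green in the frame of holder_green between 0.003 and 0.01 m and contact force between the fingers and hub_green below 0.3 N); the robot touches nothing.
It fails at once if the grease tub is pushed more than 25 mm or tipped over (distance of grease_tub from where it was at the start of the episode above 0.025 m or angle between grease_tub's own z axis and vertical above 0.3 rad).
It fails at once if a hub is tipped over (more than about 50 degrees) (angle between any of hub_red, hub_blue, hub_yellow, hub_green's own z axis and vertical above 0.9 rad).
It fails at once if a hub is dropped (falls freely, as from 3 cm or more) ((contact force between the fingers and hub_red below 0.1 N and linear speed of hub_red above 0.75 m/s) or (contact force between the fingers and hub_blue below 0.1 N and linear speed of hub_blue above 0.75 m/s) or (contact force between the fingers and hub_yellow below 0.1 N and linear speed of hub_yellow above 0.75 m/s) or (contact force between the fingers and hub_green below 0.1 N and linear speed of hub_green above 0.75 m/s)).
It also fails if it takes over 128 s, if anything falls off the work surface, if the arm or the gripper's body presses on something with over 40 N, if the wrist force passes 120 N, or if a joint passes its speed limit or range.

## Working session

There is one attempt and no reset: what is moved stays moved. The work goes in short steps, Python scripts to look and compute and a tool call to move; the robot and the scene stay as the last step left them, time stands still between calls to the robot, and variables do not carry over. Pictures are saved under pics/ and viewed, at most 14 in all, crops included, and the job is handed in when it is done.

Besides the shell and the picture viewer there is one more tool, called after "Request:" in YAML: its name, and indented under it one key for each argument. jog_arm: Moves the arm, as the interface text tells. Shift numbers are shares of 50 cm and turn numbers shares of 1.5 rad, none past 1 either way. Its arguments: {"type":"object","properties":{"motion":{"type":"string"}},"required":["motion"]}

```bash
mkdir -p pics; cat > h.py <<'E'
import numpy as np, cv2
from plant import *
def save(f,n): cv2.imwrite('pics/'+n,f['color'][:,:,::-1])
def cloud(f):
    K=f['intrinsics'];k=float(f['k1']);h,w=f['range_z'].shape
    v,u=np.mgrid[:h,:w].astype(float)
    p=cv2.undistortPoints(np.stack([u.ravel(),v.ravel()],1)[:,None],K,np.array([0,0,0,0.])) [:,0]
    q=p.copy()
    for _ in range(10): q=p/(1+k*(q**2).sum(1,keepdims=True))
    z=f['range_z'].ravel().astype(float)
    c=np.stack([q[:,0]*z,-q[:,1]*z,-z,np.ones_like(z)],1)
    W=(c@f['world_from_camera'].T)[:,:3]; W[z==0]=np.nan
    return W.reshape(h,w,3)
E
python3 - <<'E'
from h import *
s=state();print(s['time'],s['tool_pos'],s['tool_rot'],s['gripper_width'])
for c in ['top','scene']:
    f=grab_frame(c);save(f,c+'0.png');print(c,f['world_from_camera'].round(3).tolist(),f['k1'])
    for t in ['hub_red','hub_blue','hub_yellow','hub_green','holder_red','holder_blue','holder_yellow','holder_green','holder_spare','grease_tub']:
        print(t,[(np.round(d['at'],3).tolist(),round(d['p'],2)) for d in place_of(c,t)])
E
```

```text
0.0 [ 0.15140533 -0.60575273  0.23005398] [-1.01608095e-03  9.92518801e-01  1.22087662e-01  3.34211435e-07] 0.9990823756966045
top [[0.021, 0.998, -0.053, 0.421], [-1.0, 0.021, 0.003, 0.105], [0.004, 0.053, 0.999, 1.139], [0.0, 0.0, 0.0, 1.0]] -0.07761545709563535
hub_red [([0.332, 0.33, 0.001], 0.92), ([0.452, 0.236, 0.01], 0.91), ([0.465, 0.348, -0.0], 0.53)]
hub_blue [([0.651, -0.138, 0.01], 0.83)]
hub_yellow [([0.619, 0.121, -0.001], 0.69), ([0.467, 0.006, 0.012], 0.57)]
hub_green [([0.621, 0.119, 0.003], 0.87)]
holder_red [([0.463, 0.004, -0.004], 0.9)]
holder_blue [([0.623, 0.12, -0.002], 0.89)]
holder_yellow [([0.449, 0.229, 0.004], 0.7), ([0.653, 0.507, 0.002], 0.65)]
holder_green [([0.645, -0.142, 0.004], 0.73), ([0.465, 0.006, -0.003], 0.68)]
holder_spare [([0.477, -0.267, -0.001], 0.95)]
grease_tub []
scene [[-0.291, -0.809, 0.512, 1.157], [0.957, -0.243, 0.159, 0.349], [-0.004, 0.536, 0.844, 1.141], [0.0, 0.0, 0.0, 1.0]] 0.01544794783685966
hub_red [([0.467, 0.346, 0.001], 0.8), ([0.328, 0.329, 0.003], 0.67), ([0.454, 0.233, 0.006], 0.55)]
hub_blue [([0.65, -0.136, 0.005], 0.62)]
hub_yellow [([0.468, 0.006, 0.008], 0.55)]
hub_green [([0.621, 0.122, 0.006], 0.6)]
holder_red [([0.464, 0.008, 0.006], 0.65)]
holder_blue [([0.615, 0.119, -0.0], 0.56)]
holder_yellow [([0.653, 0.504, -0.001], 0.91), ([0.447, 0.234, -0.001], 0.8), ([0.454, 0.234, 0.007], 0.51)]
holder_green [([0.647, -0.142, 0.003], 0.62)]
holder_spare [([0.478, -0.267, 0.001], 0.89)]
grease_tub [([0.639, 0.007, -0.005], 0.67)]
```

View pics/top0.png

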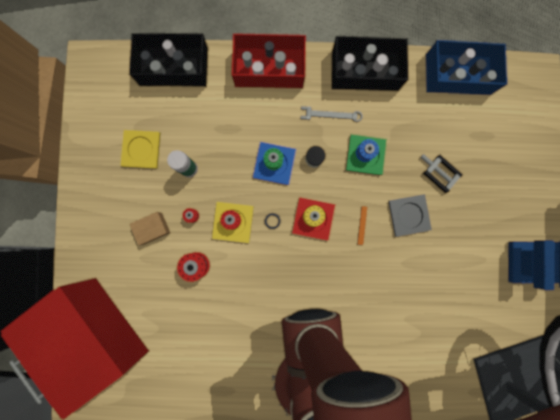

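View pics/scene0.png

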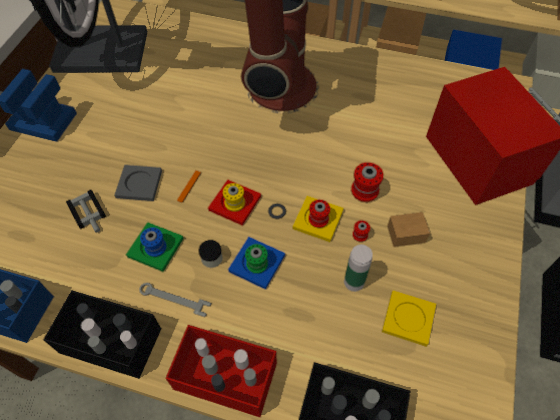

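Top image, red hub-like things: small one at (190,216), middle one at (230,219) in a yellow holder, big one at (194,266). I choose the middle one. Yellow holders are at (140,149) and (233,222). I choose (233,222), the one farther to the robot's right (low y). So there are two swaps: red↔yellow and blue↔green. The tub is at (316,156).

```bash
python3 - <<'E'
from h import *
from scipy.optimize import least_squares
names={'red_in_Y':(.452,.234),'yellow_in_R':(.466,.006),'green_in_B':(.620,.120),'blue_in_G':(.649,-.139),'spare':(.477,-.267),'bigred':(.33,.33),'smallred':(.466,.347)}
for c in ['top','scene']:
    f=grab_frame(c);W=cloud(f)
    if c=='top': cv2.imwrite('pics/crop.png',cv2.resize(f['color'][130:290,110:450,::-1],None,fx=2.3,fy=2.3,interpolation=cv2.INTER_CUBIC))
    for n,(x,y) in names.items():
        d=np.hypot(W[...,0]-x,W[...,1]-y)
        m=(d<.08)&(W[...,2]>.012)&(W[...,2]<.022)
        r=cv2.minAreaRect(W[m][:,:2].astype(np.float32)*1000)
        t=(d<.04)&(W[...,2]>.05); P=W[t]
        cap=P[P[:,2]>P[:,2].max()-.005] if len(P) else np.zeros((1,3))
        b=[np.round((np.percentile(q[:,:2],1,0)+np.percentile(q[:,:2],99,0))/2,4).tolist() for q in (P,cap)] if len(P) else None
        print(c,n,'rect',np.round(r[0],1),np.round(r[1],1),round(r[2],1),'hub/cap',b,'ztop',cap[:,2].max().round(4), len(P))
E
```

```text
top red_in_Y rect [448.7 230.1] [104.7 104.3] 84.2 hub/cap [[0.4537, 0.2319], [0.4538, 0.2323]] ztop 0.0786 323
top yellow_in_R rect [463.1   6. ] [104.3 103.9] 79.9 hub/cap [[0.469, 0.0096], [0.4692, 0.009]] ztop 0.0785 320
top green_in_B rect [617.6 118.3] [101.6 104.9] 79.6 hub/cap [[0.6229, 0.121], [0.6225, 0.1223]] ztop 0.0785 304
top blue_in_G rect [ 649.9 -142.1] [105.9 106.3] 83.6 hub/cap [[0.654, -0.1369], [0.6531, -0.137]] ztop 0.0786 322
top spare rect [ 478.7 -269. ] [104.9 106. ] 11.4 hub/cap None ztop 0.0 0
top bigred rect [332.3 309.6] [75.6 35.8] 18.3 hub/cap [[0.3282, 0.3284], [0.3252, 0.3288]] ztop 0.1 663
top smallred rect [439.2 337.3] [ 76.6 158.5] 18.8 hub/cap [[0.4644, 0.3428], [0.4626, 0.3409]] ztop 0.0561 33
scene red_in_Y rect [451.3 230.5] [105.4 107.7] 85.0 hub/cap [[0.4557, 0.2334], [0.4573, 0.2342]] ztop 0.0781 335
scene yellow_in_R rect [464.7   4.7] [107.4 108.5] 79.1 hub/cap [[0.4705, 0.0081], [0.4719, 0.0082]] ztop 0.0769 323
scene green_in_B rect [618.7 118. ] [105.8 106.2] 79.1 hub/cap [[0.6253, 0.1216], [0.6263, 0.1211]] ztop 0.0774 382
scene blue_in_G rect [ 649.3 -141.8] [106.  105.8] 83.4 hub/cap [[0.6547, -0.1367], [0.655, -0.1368]] ztop 0.0775 376
scene spare rect [ 479.  -267.5] [112.3 105.9] 11.5 hub/cap None ztop 0.0 0
scene bigred rect [341.8 329.2] [74.7 50.5] 89.6 hub/cap [[0.3302, 0.3292], [0.3307, 0.3292]] ztop 0.0987 694
scene smallred rect [444.1 339.5] [ 81.4 157.3] 16.9 hub/cap [[0.4664, 0.3468], [0.4664, 0.3468]] ztop 0.0549 17
```

View pics/crop.png

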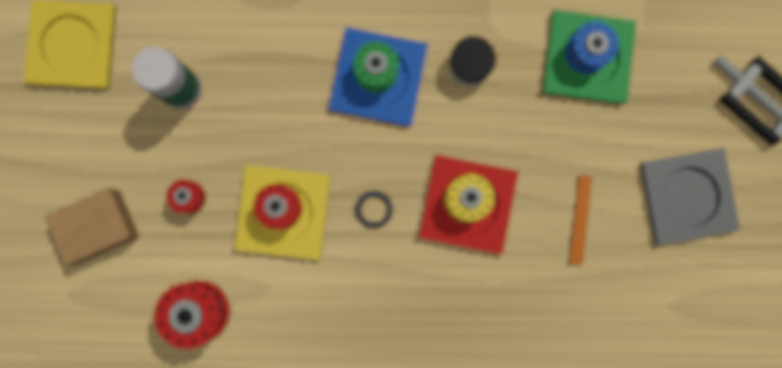

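Request:
jog_arm:
  motion: "100 0 0 0 0 0 0.08; 100 0 0 0 0 0 0.163; 100 0 0 0 0 0 0.163; 100 0 0 0 0 0 0.163; 100 0 0 0 0 0 0.163"

```text
time: 1.82
tool_pos: [0.1515, -0.6063, 0.2313]
tool_rot: [-0.0, 1.0, 0.001, -0.0]
contact_force: [0.4, 0.5, 0.2]
gripper_width: 1.001
grasp_force: 0.0
```

The crop shows the middle-sized red hub at about (275,207), in the right-hand yellow holder (282,213). That confirms the choice. Plan: yellow→spare, red→red, yellow→yellow, then blue→spare, green→green, blue→blue.

Request:
jog_arm:
  motion: "100 0.06 -0.1 0 0 0 0; 100 0.12 -0.2 0 0 0 0; 100 0.18 -0.3 0 0 0 0; 100 0.24 -0.4 0 0 0 0; 100 0.3 -0.5 0 0 0 0"

```text
time: 2.45
tool_pos: [0.3021, -0.3547, 0.2315]
tool_rot: [0.0, 1.0, 0.0, 0.0]
contact_force: [1.6, -0.1, 0.3]
gripper_width: 0.996
grasp_force: 0.0
```

Request:
jog_arm:
  motion: "100 0.06 -0.1 0 0 0 0; 100 0.12 -0.2 0 0 0 0; 100 0.18 -0.3 0 0 0 0; 100 0.24 -0.4 0 0 0 0; 100 0.3 -0.5 0 0 0 0"

```text
time: 3.08
tool_pos: [0.4521, -0.1045, 0.2317]
tool_rot: [0.0, 1.0, 0.001, 0.001]
contact_force: [1.0, 0.1, 1.4]
gripper_width: 1.0
grasp_force: 0.0
```

Request:
jog_arm:
  motion: "100 0.018 -0.1 0.04 0 0 0; 100 0.037 -0.2 0.1 0 0 0; 100 0.037 -0.228 0.18 0 0 0; 100 0.037 -0.228 0.22 0 0 0; 100 0.037 -0.228 0.22 0 0 0"

```text
time: 3.7
tool_pos: [0.4683, 0.0082, 0.1194]
tool_rot: [-0.0, 1.0, 0.001, -0.002]
contact_force: [-1.0, 0.4, 0.4]
gripper_width: 1.001
grasp_force: 0.0
```

```bash
python3 - <<'E'
from h import *
s=state();print(s['tool_pos'],s['tool_rot'])
f=grab_frame('scene');cv2.imwrite('pics/a.png',cv2.resize(f['color'][90:300,90:370,::-1],None,fx=2.5,fy=2.5))
E
```

```text
[0.46829753 0.00824242 0.11941354] [-2.78430424e-04  9.99997579e-01  7.26288504e-04 -2.05841829e-03]
```

View pics/a.png

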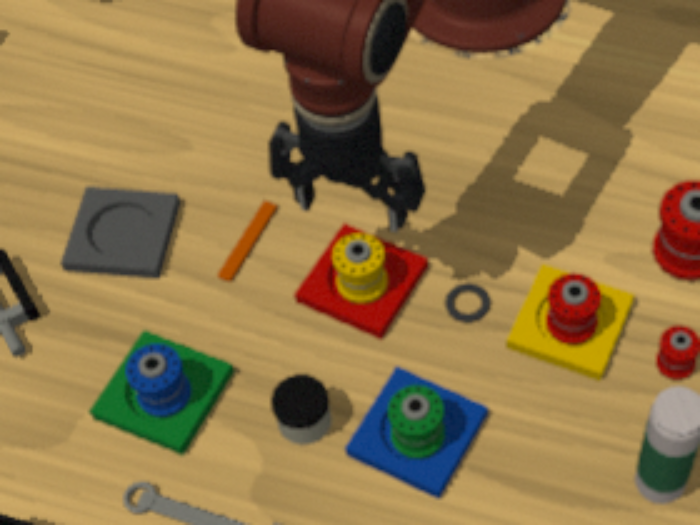

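The gripper at about (350,190) straddles the yellow hub (358,262) and sits above it. I'll go down, grip, then lift.

Request:
jog_arm:
  motion: "100 0.003 0 0.04 0 0 0; 100 0.003 0 0.08 0 0 0; 100 0.003 0 0.12 0 0 0; 100 0.003 0 0.158 0 0 0; 100 0.003 0 0.158 0 0 0"

```text
time: 4.38
tool_pos: [0.4713, 0.0074, 0.0425]
tool_rot: [-0.0, 1.0, -0.0, -0.0]
contact_force: [-0.3, 0.2, 0.3]
gripper_width: 1.003
grasp_force: 0.0
```

Request:
jog_arm:
  motion: "40 0 0 0 0 0 0; 40 0 0 0 0 0 0; 40 0 0 0 0 0 0; 40 0 0 0 0 0 0; 40 0 0 0 0 0 0"

```text
time: 5.0
tool_pos: [0.4729, 0.0076, 0.0445]
tool_rot: [0.0, 1.0, 0.0, 0.002]
contact_force: [-1.8, 1.3, 5.6]
gripper_width: 0.604
grasp_force: 61.8
```

Request:
jog_arm:
  motion: "40 0 0 -0.01 0 0 0; 40 0 0 -0.03 0 0 0; 40 0 0 -0.05 0 0 0; 40 0 0 -0.06 0 0 0; 40 0 0 -0.06 0 0 0"

```text
time: 5.62
tool_pos: [0.4717, 0.0077, 0.073]
tool_rot: [0.0, 1.0, 0.0, 0.001]
contact_force: [-0.4, 0.5, -3.4]
gripper_width: 0.608
grasp_force: 62.9
```

```bash
python3 - <<'E'
from h import *
s=state();print(s['tool_pos'],s['tool_rot'],s['gripper_width'],s['grasp_force'],s['contact_force'])
f=grab_frame('scene');cv2.imwrite('pics/b.png',cv2.resize(f['color'][110:250,150:330,::-1],None,fx=4,fy=4,interpolation=cv2.INTER_CUBIC))
E
```

```text
[0.47168719 0.0077031  0.07296144] [8.81842266e-05 9.99999799e-01 1.75150452e-04 6.02202719e-04] 0.6079427548624012 62.94916749000549 [-0.4294238   0.45636863 -3.35171588]
```

View pics/b.png

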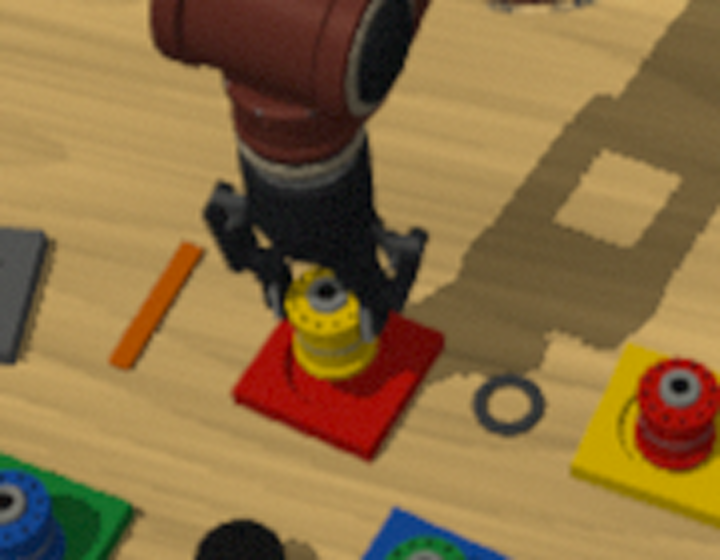

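```bash
cat >> h.py <<'E'
def hubpos(color,near=None,R=.06):
    """hub centre from flange/cap points of given colour hue in scene view"""
    f=grab_frame('scene');W=cloud(f);H=cv2.cvtColor(f['color'],cv2.COLOR_RGB2HSV)
    out=[]
    for d in place_of('scene','hub_'+color):
        P=W[d['pixels']] if 'pixels' in d else None
    for d in cut_out('scene','hub_'+color):
        P=W[d['pixels'].astype(bool)];P=P[~np.isnan(P[:,0])]
        zt=np.percentile(P[:,2],97)
        C=P[P[:,2]>zt-.012]  # cap+flange top
        (x,y),r=cv2.minEnclosingCircle(C[:,:2].astype(np.float32))
        m=(np.percentile(C[:,:2],2,0)+np.percentile(C[:,:2],98,0))/2
        out.append((np.round([x,y,r],4).tolist(),m.round(4).tolist(),round(float(zt),4),round(float(d['p']),2),len(P)))
    return out
E
python3 - <<'E'
from h import *
print(hubpos('yellow'));print(hubpos('green'),hubpos('blue'),hubpos('red'))
E
```

```text
[([0.4705, 0.0085, 0.0305], [0.4732, 0.0044], 0.1025, 0.59, 454)]
[([0.6249, 0.1211, 0.0275], [0.6254, 0.1216], 0.0741, 0.93, 563), ([0.4529, 0.2311, 0.0709], [0.4532, 0.2308], 0.0192, 0.55, 949)] [([0.6549, -0.1357, 0.0271], [0.6553, -0.1359], 0.0738, 0.98, 532)] [([0.3304, 0.3299, 0.0377], [0.3317, 0.3298], 0.0952, 0.89, 955), ([0.4564, 0.2329, 0.0282], [0.4563, 0.2332], 0.0741, 0.72, 510), ([0.4669, 0.3491, 0.0216], [0.4678, 0.3471], 0.0523, 0.61, 300)]
```

The picture shows the yellow hub at (325,320) held level and clear of its recess. Fit gives it centred in the gripper. I'll carry it to the spare holder.

Request:
jog_arm:
  motion: "40 0 0.03 -0.08 0 0 0; 40 0 0.14 -0.08 0 0 0; 40 0.007 0.26 -0.08 0 0 0; 40 0.015 0.37 -0.08 0 0 0; 40 0.015 0.47 -0.08 0 0 0"

```text
time: 6.9
tool_pos: [0.4789, -0.2293, 0.1125]
tool_rot: [0.0, 1.0, -0.0, 0.0]
contact_force: [-0.2, 0.3, -3.1]
gripper_width: 0.61
grasp_force: 63.9
```

Request:
jog_arm:
  motion: "40 0 0.06 0 0 0 0; 40 0 0.081 0.02 0 0 0; 40 0 0.081 0.06 0 0 0; 40 0 0.081 0.08 0 0 0; 40 0 0.081 0.1 0 0 0"

```text
time: 7.52
tool_pos: [0.4785, -0.2663, 0.0607]
tool_rot: [-0.001, 1.0, 0.001, -0.001]
contact_force: [-0.2, 0.2, -2.6]
gripper_width: 0.604
grasp_force: 63.9
```

```bash
python3 - <<'E'
from h import *
print(hubpos('yellow'));s=state();print(s['tool_pos'],s['tool_rot'],s['gripper_width'],s['contact_force'])
E
```

```text
[([0.4759, -0.2644, 0.0305], [0.482, -0.2677], 0.0935, 0.9, 382), ([0.6189, 0.1185, 0.0726], [0.6197, 0.1183], 0.0193, 0.69, 1201)]
[ 0.47854485 -0.26677303  0.06144908] [-5.18025698e-04  9.99999471e-01  6.21051674e-04 -6.34952314e-04] 0.6099934782234092 [ 0.39804544  0.05712774 -1.54875367]
```

Request:
jog_arm:
  motion: "40 0 0 0.015 0 0 0; 40 0 0 0.025 0 0 0; 40 0 0 0.03 0 0 0; 40 0 0 0.034 0 0 0; 40 0 0 0.034 0 0 0"

```text
time: 8.3
tool_pos: [0.4789, -0.2678, 0.0452]
tool_rot: [-0.0, 1.0, 0.0, -0.0]
contact_force: [0.3, 0.3, -2.9]
gripper_width: 0.605
grasp_force: 63.9
```

Request:
jog_arm:
  motion: "40 0 0 0.002 0 0 0; 40 0 0 0.004 0 0 0; 40 0 0 0.004 0 0 0; 40 0 0 0.004 0 0 0; 40 0 0 0.004 0 0 0"

```text
time: 8.93
tool_pos: [0.4795, -0.2679, 0.0446]
tool_rot: [0.0, 1.0, 0.0, 0.0]
contact_force: [-2.3, 2.8, 6.1]
gripper_width: 0.608
grasp_force: 64.4
```

Request:
jog_arm:
  motion: "100 0 0 0 0 0 0; 100 0 0 0 0 0 0; 100 0 0 0 0 0 0; 100 0 0 -0.07 0 0 0; 100 0 0 -0.16 0 0 0"

```text
time: 9.55
tool_pos: [0.4778, -0.267, 0.1225]
tool_rot: [-0.001, 1.0, 0.0, -0.001]
contact_force: [0.5, 0.1, 0.7]
gripper_width: 1.0
grasp_force: 0.0
```

Request:
jog_arm:
  motion: "100 0 -0.08 0 0 0 0; 100 -0.01 -0.2 0 0 0 0; 100 -0.02 -0.3 0 0 0 0; 100 -0.03 -0.4 0 0 0 0; 100 -0.047 -0.5 0 0 0 0"

```text
time: 10.18
tool_pos: [0.455, -0.0163, 0.1234]
tool_rot: [0.0, 1.0, -0.0, 0.0]
contact_force: [0.1, -0.1, 0.3]
gripper_width: 1.0
grasp_force: 0.0
```

Request:
jog_arm:
  motion: "100 0 -0.12 0 0 0 0; 100 0 -0.24 0 0 0 0; 100 0 -0.36 0 0 0 0; 100 0 -0.47 0 0 0 0; 100 0 -0.5 0 0 0 0"

```text
time: 10.8
tool_pos: [0.4548, 0.2347, 0.1233]
tool_rot: [-0.0, 1.0, 0.002, 0.0]
contact_force: [-1.0, 0.0, 0.4]
gripper_width: 1.0
grasp_force: 0.0
```

```bash
python3 - <<'E'
from h import *
print(hubpos('yellow'),hubpos('red'));s=state();print(s['tool_pos'],s['tool_rot'],s['gripper_width'],s['contact_force'])
save(grab_frame('scene'),'c.png')
E
```

```text
[([0.4759, -0.2676, 0.0286], [0.4763, -0.2674], 0.0754, 0.87, 515)] [([0.379, 0.3196, 0.0884], [0.3302, 0.3295], 0.0951, 0.83, 969), ([0.468, 0.3473, 0.0208], [0.4679, 0.3469], 0.0512, 0.76, 288), ([0.4555, 0.2322, 0.0286], [0.4564, 0.2331], 0.0739, 0.59, 511), ([0.6248, 0.1206, 0.028], [0.6253, 0.1215], 0.0741, 0.24, 538), ([0.4803, -0.2669, 0.0728], [0.4798, -0.2652], 0.0202, 0.22, 964)]
[0.45537064 0.23089287 0.12312862] [ 2.28197200e-04  9.99999653e-01 -7.95813313e-04 -9.60892069e-05] 1.0001641562464472 [-0.11571036  0.22555387  1.19727616]
```

View pics/c.png

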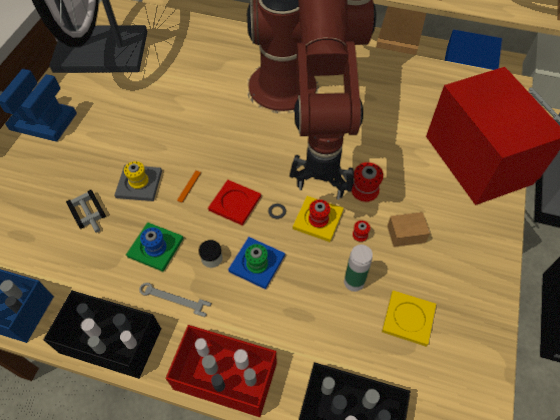

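The yellow hub stands in the spare holder at pixel (136,178). The red holder (235,200) is now empty. The gripper is over the middle red hub (319,212) and clear of the big one (367,180). Next I'll grip the red hub.

Request:
jog_arm:
  motion: "100 0 0 0.04 0 0 0; 100 0 0 0.09 0 0 0; 100 0 0 0.13 0 0 0; 100 0 0 0.162 0 0 0; 100 0 0 0.162 0 0 0"

```text
time: 11.78
tool_pos: [0.4543, 0.2313, 0.041]
tool_rot: [0.0, 1.0, -0.0, -0.001]
contact_force: [-0.5, 0.9, 0.3]
gripper_width: 0.998
grasp_force: 0.0
```

Request:
jog_arm:
  motion: "40 0 0 0 0 0 0; 40 0 0 0 0 0 0; 40 0 0 0 0 0 0; 40 0 0 0 0 0 0; 40 0 0 0 0 0 0"

```text
time: 12.4
tool_pos: [0.4565, 0.2327, 0.044]
tool_rot: [-0.0, 1.0, 0.0, 0.001]
contact_force: [0.1, 0.2, 6.2]
gripper_width: 0.606
grasp_force: 62.1
```

Request:
jog_arm:
  motion: "40 0 0 -0.01 0 0 0; 40 0 0 -0.04 0 0 0; 40 0 0 -0.08 0 0 0; 40 0 0 -0.12 0 0 0; 40 0 0 -0.12 0 0 0"

```text
time: 13.02
tool_pos: [0.4566, 0.2328, 0.1047]
tool_rot: [-0.001, 1.0, 0.0, 0.002]
contact_force: [0.2, -0.1, -2.5]
gripper_width: 0.613
grasp_force: 63.0
```

```bash
python3 - <<'E'
from h import *
print(hubpos('red'));s=state();print(s['tool_pos'],s['tool_rot'],s['gripper_width'],s['contact_force'])
E
```

```text
[([0.3311, 0.3303, 0.0382], [0.3315, 0.3297], 0.0956, 0.68, 962), ([0.4686, 0.3462, 0.0202], [0.4679, 0.3464], 0.0508, 0.62, 278)]
[0.45454567 0.23203428 0.10146613] [ 2.26616706e-04  9.99999726e-01  1.82422093e-04 -6.80143266e-04] 0.6075377746883274 [ 0.01649425  0.24873448 -2.650948  ]
```

Request:
jog_arm:
  motion: "40 0 0.08 0 0 0 0; 40 0.01 0.19 0 0 0 0; 40 0.018 0.3 0 0 0 0; 40 0.018 0.4 0 0 0 0; 40 0.018 0.453 0 0 0 0"

```text
time: 13.8
tool_pos: [0.4632, 0.0037, 0.101]
tool_rot: [-0.0, 1.0, -0.001, -0.001]
contact_force: [0.5, -0.0, -1.7]
gripper_width: 0.612
grasp_force: 63.4
```

Request:
jog_arm:
  motion: "40 0 0 0 0 0 0; 40 0 0 0.03 0 0 0; 40 0 0 0.06 0 0 0; 40 0 0 0.08 0 0 0; 40 0 0 0.08 0 0 0"

```text
time: 14.42
tool_pos: [0.4631, 0.0064, 0.0606]
tool_rot: [-0.0, 1.0, 0.001, -0.002]
contact_force: [-0.2, 0.4, -3.2]
gripper_width: 0.609
grasp_force: 63.5
```

```bash
python3 - <<'E'
from h import *
print(hubpos('red'));s=state();print(s['tool_pos'],s['tool_rot'],s['gripper_width'],s['contact_force'])
f=grab_frame('scene');cv2.imwrite('pics/d.png',cv2.resize(f['color'][110:250,150:330,::-1],None,fx=4,fy=4,interpolation=cv2.INTER_CUBIC))
E
```

```text
[([0.3302, 0.3293, 0.0385], [0.3306, 0.3297], 0.0951, 0.88, 994), ([0.463, 0.0058, 0.0276], [0.4666, 0.0038], 0.0905, 0.71, 423), ([0.4675, 0.3457, 0.0211], [0.4682, 0.3461], 0.0513, 0.59, 279), ([0.6508, -0.1409, 0.0718], [0.651, -0.1414], 0.0191, 0.17, 1089)]
[0.46470435 0.00588513 0.062688  ] [5.23363952e-05 9.99999870e-01 3.36954842e-04 3.79638620e-04] 0.6113521039708796 [ 0.87429099 -0.69655843 -1.20357498]
```

View pics/d.png

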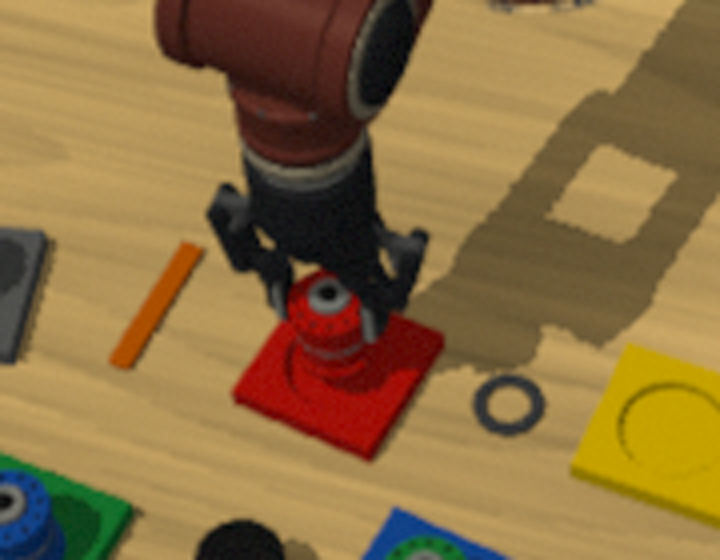

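The red hub at (330,325) hangs centred and level over the red holder. I'll lower it to contact and let go.

Request:
jog_arm:
  motion: "40 0 0 0.012 0 0 0; 40 0 0 0.022 0 0 0; 40 0 0 0.03 0 0 0; 40 0 0 0.034 0 0 0; 40 0 0 0.038 0 0 0"

```text
time: 15.25
tool_pos: [0.4648, 0.0057, 0.0441]
tool_rot: [-0.0, 1.0, 0.0, 0.0]
contact_force: [-3.5, 1.7, 9.9]
gripper_width: 0.609
grasp_force: 64.4
```

Request:
jog_arm:
  motion: "100 0 0 0 0 0 0; 100 0 0 0 0 0 0; 100 0 0 0 0 0 0; 100 0 0 -0.07 0 0 0; 100 0 0 -0.16 0 0 0"

```text
time: 15.88
tool_pos: [0.4631, 0.0059, 0.1229]
tool_rot: [-0.0, 1.0, 0.0, -0.002]
contact_force: [0.6, 0.0, 0.8]
gripper_width: 0.997
grasp_force: 0.0
```

Request:
jog_arm:
  motion: "100 0 0.11 0 0 0 0; 100 0.01 0.22 0 0 0 0; 100 0.02 0.33 0 0 0 0; 100 0.025 0.44 0 0 0 0; 100 0.025 0.547 0 0 0 0"

```text
time: 16.5
tool_pos: [0.4768, -0.2697, 0.1235]
tool_rot: [0.0, 1.0, 0.0, 0.0]
contact_force: [0.7, -0.2, 0.9]
gripper_width: 1.001
grasp_force: 0.0
```

```bash
python3 - <<'E'
from h import *
print(hubpos('red'),hubpos('yellow'))
for i in range(4):
  s=state();print(s['tool_pos'],s['gripper_width']); grab_frame('top')
E
```

```text
[([0.4651, 0.0055, 0.0271], [0.4656, 0.0064], 0.0737, 0.87, 481), ([0.4676, 0.3473, 0.0206], [0.4689, 0.347], 0.0508, 0.79, 287), ([0.3301, 0.3275, 0.0376], [0.3304, 0.3296], 0.0953, 0.64, 949)] [([0.4761, -0.2687, 0.0281], [0.4766, -0.2676], 0.0748, 0.67, 502)]
[ 0.47671694 -0.26670605  0.12292428] 0.9999932708297795
[ 0.47678427 -0.26644564  0.12300402] 0.997345435854824
[ 0.47689108 -0.26640444  0.12311862] 1.0043388608765502
[ 0.47694581 -0.26640613  0.12316983] 1.0049771412617303
```

Request:
jog_arm:
  motion: "100 0 0 0.04 0 0 0; 100 0 0.002 0.09 0 0 0; 100 0 0.002 0.13 0 0 0; 100 0 0.002 0.162 0 0 0; 100 0 0.002 0.162 0 0 0"

```text
time: 17.62
tool_pos: [0.4758, -0.2678, 0.0403]
tool_rot: [-0.001, 1.0, 0.0, -0.001]
contact_force: [0.0, 0.1, 0.7]
gripper_width: 1.001
grasp_force: 0.0
```

Request:
jog_arm:
  motion: "40 0 0 0 0 0 0; 40 0 0 0 0 0 0; 40 0 0 0 0 0 0; 40 0 0 0 0 0 0; 40 0 0 0 0 0 0"

```text
time: 18.25
tool_pos: [0.4779, -0.2694, 0.044]
tool_rot: [0.001, 1.0, 0.0, 0.001]
contact_force: [-0.3, 1.3, 6.2]
gripper_width: 0.605
grasp_force: 62.3
```

Request:
jog_arm:
  motion: "40 0 0 -0.02 0 0 0; 40 0 0 -0.08 0 0 0; 40 0 0 -0.15 0 0 0; 40 0 0 -0.22 0 0 0; 40 0 0 -0.24 0 0 0"

```text
time: 18.88
tool_pos: [0.4778, -0.2695, 0.165]
tool_rot: [0.001, 1.0, 0.0, 0.002]
contact_force: [-0.3, -0.3, -3.2]
gripper_width: 0.607
grasp_force: 63.3
```

```bash
python3 - <<'E'
from h import *
print(hubpos('yellow'))
s=state();print(s['tool_pos'],s['gripper_width'],s['contact_force'])
E
```

```text
[([0.4786, -0.2692, 0.0272], [0.4852, -0.2712], 0.196, 0.96, 424)]
[ 0.47644021 -0.2684768   0.16143143] 0.6037429450476169 [ 0.05320829  0.97795908 -3.90008227]
```

Request:
jog_arm:
  motion: "40 0 -0.08 0 0 0 0; 40 -0.01 -0.18 0 0 0 0; 40 -0.02 -0.29 0 0 0 0; 40 -0.04 -0.4 0 0 0 0; 40 -0.054 -0.5 0 0 0 0"

```text
time: 19.65
tool_pos: [0.4478, -0.0168, 0.1597]
tool_rot: [-0.001, 1.0, 0.0, -0.002]
contact_force: [0.5, 0.1, -3.3]
gripper_width: 0.608
grasp_force: 63.5
```

Request:
jog_arm:
  motion: "40 0 -0.11 0 0 0 0; 40 0 -0.22 0 0 0 0; 40 0 -0.33 0 0 0 0; 40 0 -0.42 0 0 0 0; 40 0 -0.497 0 0 0 0"

```text
time: 20.27
tool_pos: [0.448, 0.2311, 0.1596]
tool_rot: [0.001, 1.0, 0.001, -0.002]
contact_force: [0.2, -0.3, -2.6]
gripper_width: 0.607
grasp_force: 63.5
```

Request:
jog_arm:
  motion: "40 0 0 0 0 0 0; 40 0 0 0.05 0 0 0; 40 0 0 0.1 0 0 0; 40 0 0 0.15 0 0 0; 40 0 0 0.19 0 0 0"

```text
time: 20.9
tool_pos: [0.4481, 0.2281, 0.0643]
tool_rot: [0.001, 1.0, -0.0, -0.002]
contact_force: [0.8, 0.3, -1.6]
gripper_width: 0.605
grasp_force: 63.7
```

```bash
python3 - <<'E'
from h import *
print(hubpos('yellow'))
s=state();print(s['tool_pos'],s['gripper_width'],s['contact_force'])
E
```

```text
[([0.4483, 0.2285, 0.0285], [0.4497, 0.2274], 0.0955, 0.86, 511)]
[0.44777617 0.22818722 0.06473983] 0.6074397326607204 [ 0.14579061 -0.25703587 -1.81374785]
```

Request:
jog_arm:
  motion: "40 0.004 -0.004 0.012 0 0 0; 40 0.004 -0.004 0.024 0 0 0; 40 0.004 -0.004 0.034 0 0 0; 40 0.004 -0.004 0.04 0 0 0; 40 0.004 -0.004 0.043 0 0 0"

```text
time: 21.68
tool_pos: [0.4516, 0.2317, 0.0456]
tool_rot: [0.0, 1.0, 0.0, -0.0]
contact_force: [0.0, -0.6, -2.1]
gripper_width: 0.605
grasp_force: 63.8
```

Request:
jog_arm:
  motion: "40 0 0 0.002 0 0 0; 40 0 0 0.004 0 0 0; 40 0 0 0.004 0 0 0; 40 0 0 0.004 0 0 0; 40 0 0 0.004 0 0 0"

```text
time: 22.3
tool_pos: [0.4519, 0.2318, 0.0441]
tool_rot: [-0.0, 1.0, 0.0, 0.0]
contact_force: [0.7, 0.1, -0.4]
gripper_width: 0.605
grasp_force: 64.0
```

Request:
jog_arm:
  motion: "100 0 0 0.002 0 0 0; 100 0 0 0.002 0 0 0; 100 0 0 0.002 0 0 0; 100 0 0 -0.07 0 0 0; 100 0 0 -0.17 0 0 0"

```text
time: 22.92
tool_pos: [0.4503, 0.2313, 0.128]
tool_rot: [0.001, 1.0, 0.0, -0.002]
contact_force: [0.2, 1.4, -0.7]
gripper_width: 0.997
grasp_force: 0.0
```

Request:
jog_arm:
  motion: "100 0.03 0.08 0 0 0 0; 100 0.08 0.17 0 0 0 0; 100 0.13 0.26 0 0 0 0; 100 0.18 0.35 0 0 0 0; 100 0.23 0.44 0 0 0 0"

```text
time: 23.55
tool_pos: [0.5675, 0.0102, 0.129]
tool_rot: [-0.0, 1.0, 0.0, 0.0]
contact_force: [0.9, -0.1, -0.7]
gripper_width: 1.003
grasp_force: 0.0
```

Request:
jog_arm:
  motion: "100 0.05 0.1 0 0 0 0; 100 0.1 0.2 0 0 0 0; 100 0.15 0.27 0 0 0 0; 100 0.177 0.297 0 0 0 0; 100 0.177 0.297 0 0 0 0"

```text
time: 24.18
tool_pos: [0.6558, -0.1378, 0.1286]
tool_rot: [-0.0, 1.0, -0.001, -0.0]
contact_force: [0.1, 0.3, -0.5]
gripper_width: 0.997
grasp_force: 0.0
```

```bash
python3 - <<'E'
from h import *
print(hubpos('yellow'),hubpos('blue'))
s=state();print(s['tool_pos'],s['tool_rot'],s['gripper_width'],s['contact_force'])
save(grab_frame('scene'),'e.png')
E
```

```text
[([0.4524, 0.2324, 0.0275], [0.4531, 0.2324], 0.0746, 0.82, 498)] [([0.6552, -0.137, 0.0276], [0.6548, -0.1362], 0.0735, 0.56, 548)]
[ 0.65488331 -0.13574716  0.12882235] [-8.83266393e-05  9.99999784e-01  6.42289578e-04 -1.08489423e-04] 0.9993899125650987 [-0.02691889 -1.11683073 -0.22072797]
```

View pics/e.png

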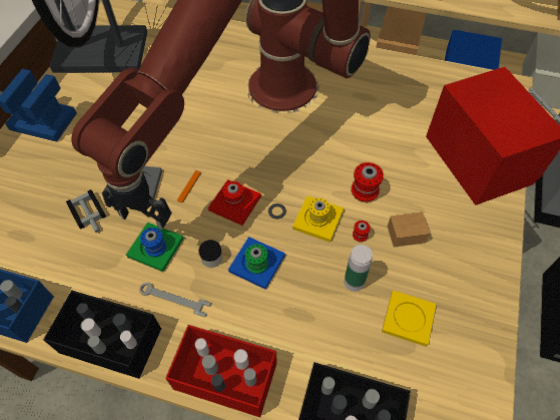

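Red sits in red (233,193) and yellow sits in yellow (320,210). The gripper is over the blue hub (152,240), in the green holder. Now the second swap.

Request:
jog_arm:
  motion: "100 0 0 0.04 0 0 0; 100 0 0 0.09 0 0 0; 100 0 0 0.135 0 0 0; 100 0 0 0.173 0 0 0; 100 0 0 0.173 0 0 0"

```text
time: 25.15
tool_pos: [0.6536, -0.1361, 0.0394]
tool_rot: [-0.001, 1.0, 0.0, -0.002]
contact_force: [-0.1, -0.3, -0.2]
gripper_width: 1.001
grasp_force: 0.0
```

Request:
jog_arm:
  motion: "40 0 0 0 0 0 0; 40 0 0 0 0 0 0; 40 0 0 0 0 0 0; 40 0 0 0 0 0 0; 40 0 0 0 0 0 0"

```text
time: 25.78
tool_pos: [0.6567, -0.137, 0.0443]
tool_rot: [0.0, 1.0, 0.0, 0.002]
contact_force: [-0.2, -0.1, 5.2]
gripper_width: 0.607
grasp_force: 63.1
```

Request:
jog_arm:
  motion: "40 0 0 -0.02 0 0 0; 40 0 0 -0.07 0 0 0; 40 0 0 -0.12 0 0 0; 40 0 0 -0.16 0 0 0; 40 0 0 -0.16 0 0 0"

```text
time: 26.4
tool_pos: [0.6564, -0.1371, 0.1244]
tool_rot: [0.001, 1.0, 0.0, 0.002]
contact_force: [-0.2, -0.1, -2.8]
gripper_width: 0.608
grasp_force: 63.1
```

```bash
python3 - <<'E'
from h import *
print(hubpos('blue'))
s=state();print(s['tool_pos'],s['gripper_width'],s['contact_force'])
E
```

```text
[([0.6598, -0.1367, 0.0276], [0.6637, -0.1387], 0.1542, 0.92, 409)]
[ 0.6544005  -0.1364116   0.12071512] 0.6104012431746272 [-0.12683042  0.45169247 -3.3049361 ]
```

Request:
jog_arm:
  motion: "40 -0.05 0.04 0 0 0 0; 40 -0.13 0.1 0 0 0 0; 40 -0.21 0.16 0 0 0 0; 40 -0.29 0.22 0 0 0 0; 40 -0.352 0.263 0 0 0 0"

```text
time: 27.18
tool_pos: [0.477, -0.2686, 0.1206]
tool_rot: [-0.001, 1.0, -0.0, -0.001]
contact_force: [-0.4, -1.2, -2.4]
gripper_width: 0.61
grasp_force: 63.2
```

Request:
jog_arm:
  motion: "40 0 0 0 0 0 0; 40 0 0 0.04 0 0 0; 40 0 0 0.08 0 0 0; 40 0 0 0.11 0 0 0; 40 0 0 0.12 0 0 0"

```text
time: 27.8
tool_pos: [0.4786, -0.267, 0.0598]
tool_rot: [-0.001, 1.0, 0.001, -0.002]
contact_force: [-0.3, -0.9, -1.8]
gripper_width: 0.609
grasp_force: 63.3
```

```bash
python3 - <<'E'
from h import *
print(hubpos('blue'))
s=state();print(s['tool_pos'],s['gripper_width'],s['contact_force'])
E
```

```text
[([0.4786, -0.2702, 0.0305], [0.4818, -0.2696], 0.0907, 0.92, 379), ([0.6493, -0.1424, 0.0746], [0.6509, -0.1418], 0.0188, 0.26, 1717)]
[ 0.47957541 -0.26812972  0.06213037] 0.6093677507801014 [ 0.37395007 -0.76000017 -1.87722426]
```

Request:
jog_arm:
  motion: "40 0 0 0.012 0 0 0; 40 0 0 0.024 0 0 0; 40 0 0 0.032 0 0 0; 40 0 0 0.036 0 0 0; 40 0 0 0.038 0 0 0"

```text
time: 28.58
tool_pos: [0.4796, -0.2682, 0.0443]
tool_rot: [-0.0, 1.0, 0.0, -0.0]
contact_force: [-2.7, 4.1, 8.1]
gripper_width: 0.608
grasp_force: 64.1
```

Request:
jog_arm:
  motion: "100 0 0 0 0 0 0; 100 0 0 0 0 0 0; 100 0 0 0 0 0 0; 100 0 0 -0.07 0 0 0; 100 0 0 -0.17 0 0 0"

```text
time: 29.2
tool_pos: [0.4781, -0.2674, 0.1272]
tool_rot: [-0.001, 1.0, 0.0, -0.002]
contact_force: [0.3, 0.2, 0.7]
gripper_width: 1.0
grasp_force: 0.0
```

Request:
jog_arm:
  motion: "100 0.03 -0.08 0 0 0 0; 100 0.06 -0.18 0 0 0 0; 100 0.1 -0.28 0 0 0 0; 100 0.14 -0.38 0 0 0 0; 100 0.17 -0.48 0 0 0 0"

```text
time: 29.82
tool_pos: [0.565, -0.0266, 0.1285]
tool_rot: [0.0, 1.0, 0.0, 0.0]
contact_force: [1.5, -0.5, 0.4]
gripper_width: 0.998
grasp_force: 0.0
```

Request:
jog_arm:
  motion: "100 0.04 -0.1 0 0 0 0; 100 0.08 -0.2 0 0 0 0; 100 0.121 -0.27 0 0 0 0; 100 0.121 -0.298 0 0 0 0; 100 0.121 -0.298 0 0 0 0"

```text
time: 30.45
tool_pos: [0.6243, 0.1212, 0.128]
tool_rot: [0.0, 1.0, 0.001, -0.0]
contact_force: [-0.1, 0.7, 0.4]
gripper_width: 0.996
grasp_force: 0.0
```

```bash
python3 - <<'E'
from h import *
print(hubpos('blue'),hubpos('green'))
s=state();print(s['tool_pos'],s['tool_rot'],s['gripper_width'],s['contact_force'])
save(grab_frame('scene'),'f.png')
E
```

```text
[([0.4761, -0.2682, 0.0287], [0.4771, -0.2684], 0.0753, 0.91, 500)] [([0.6255, 0.121, 0.0286], [0.6253, 0.1217], 0.074, 0.88, 568)]
[0.62459118 0.11970926 0.12840354] [ 6.10775538e-05  9.99999830e-01 -5.78792707e-04  2.79332002e-05] 0.9986825625136471 [ 0.23007964  0.1407276  -0.78070698]
```

View pics/f.png

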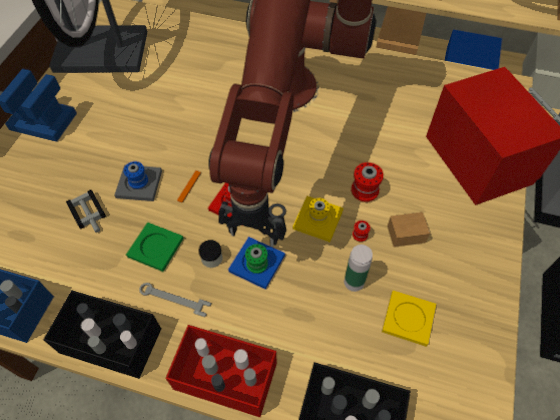

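Blue is parked in the spare holder (135,178), the tub (209,253) hasn't moved, and the gripper is over the green hub (257,257).

Request:
jog_arm:
  motion: "100 0 -0.002 0.04 0 0 0; 100 0 -0.002 0.09 0 0 0; 100 0 -0.002 0.135 0 0 0; 100 0 -0.002 0.172 0 0 0; 100 0 -0.002 0.172 0 0 0"

```text
time: 31.42
tool_pos: [0.623, 0.1216, 0.0396]
tool_rot: [0.0, 1.0, 0.0, -0.002]
contact_force: [-0.0, -0.2, 0.7]
gripper_width: 0.998
grasp_force: 0.0
```

Request:
jog_arm:
  motion: "40 0 0 0 0 0 0; 40 0 0 0 0 0 0; 40 0 0 0 0 0 0; 40 0 0 0 0 0 0; 40 0 0 0 0 0 0"

```text
time: 32.05
tool_pos: [0.6262, 0.1221, 0.0442]
tool_rot: [-0.0, 1.0, 0.0, 0.002]
contact_force: [0.2, 0.4, 5.9]
gripper_width: 0.61
grasp_force: 63.1
```

Request:
jog_arm:
  motion: "40 0 0 -0.02 0 0 0; 40 0 0 -0.08 0 0 0; 40 0 0 -0.14 0 0 0; 40 0 0 -0.2 0 0 0; 40 0 0 -0.24 0 0 0"

```text
time: 32.67
tool_pos: [0.6244, 0.1217, 0.163]
tool_rot: [0.0, 1.0, 0.0, -0.0]
contact_force: [-0.3, 1.4, -4.1]
gripper_width: 0.607
grasp_force: 63.6
```

```bash
python3 - <<'E'
from h import *
print(hubpos('green'))
s=state();print(s['tool_pos'],s['gripper_width'],s['contact_force'])
E
```

```text
[([0.6251, 0.1203, 0.0263], [0.6295, 0.1192], 0.193, 0.75, 541)]
[0.62502055 0.12175802 0.16287553] 0.6071817396248119 [-0.18215358  0.97906423 -4.43249373]
```

Request:
jog_arm:
  motion: "40 0 0.07 0 0 0 0; 40 0.02 0.18 0 0 0 0; 40 0.04 0.3 0 0 0 0; 40 0.05 0.41 0 0 0 0; 40 0.05 0.527 0 0 0 0"

```text
time: 33.45
tool_pos: [0.6487, -0.143, 0.1595]
tool_rot: [-0.001, 1.0, 0.0, -0.002]
contact_force: [1.0, 0.2, -3.1]
gripper_width: 0.607
grasp_force: 63.8
```

Request:
jog_arm:
  motion: "40 0 0 0 0 0 0; 40 0 0 0.06 0 0 0; 40 0 0 0.12 0 0 0; 40 0 0 0.17 0 0 0; 40 0 0 0.2 0 0 0"

```text
time: 34.08
tool_pos: [0.6478, -0.1401, 0.0586]
tool_rot: [-0.001, 1.0, 0.001, -0.003]
contact_force: [0.3, -1.3, -4.5]
gripper_width: 0.604
grasp_force: 64.2
```

```bash
python3 - <<'E'
from h import *
print(hubpos('green'))
s=state();print(s['tool_pos'],s['gripper_width'],s['contact_force'])
E
```

```text
[([0.652, -0.1435, 0.0263], [0.6554, -0.1431], 0.0879, 0.75, 332), ([0.4658, 0.0069, 0.0286], [0.4655, 0.0051], 0.0741, 0.49, 505)]
[ 0.64889132 -0.14084821  0.06076663] 0.6064011784986921 [ 0.36179218  0.45014375 -3.13884122]
```

Request:
jog_arm:
  motion: "40 0 0 0.012 0 0 0; 40 0 0 0.022 0 0 0; 40 0 0 0.03 0 0 0; 40 0 0 0.034 0 0 0; 40 0 0 0.037 0 0 0"

```text
time: 34.85
tool_pos: [0.65, -0.1417, 0.0443]
tool_rot: [-0.0, 1.0, 0.0, 0.0]
contact_force: [-1.8, -0.1, 3.0]
gripper_width: 0.607
grasp_force: 64.7
```

Contact. I'll release and go to the blue hub at (0.477,-0.268): shift -0.345, +0.253.

Request:
jog_arm:
  motion: "100 0 0 0 0 0 0; 100 0 0 0 0 0 0; 100 0 0 0 0 0 0; 100 0 0 -0.07 0 0 0; 100 0 0 -0.17 0 0 0"

```text
time: 35.48
tool_pos: [0.6484, -0.1413, 0.1276]
tool_rot: [-0.001, 1.0, 0.0, -0.002]
contact_force: [1.0, -0.2, 0.3]
gripper_width: 1.001
grasp_force: 0.0
```

Request:
jog_arm:
  motion: "100 -0.07 0.05 0 0 0 0; 100 -0.15 0.11 0 0 0 0; 100 -0.23 0.17 0 0 0 0; 100 -0.31 0.23 0 0 0 0; 100 -0.345 0.253 0 0 0 0"

```text
time: 36.1
tool_pos: [0.4758, -0.2695, 0.129]
tool_rot: [0.0, 1.0, -0.001, 0.0]
contact_force: [0.3, 0.3, 0.5]
gripper_width: 1.0
grasp_force: 0.0
```

```bash
python3 - <<'E'
from h import *
print(hubpos('green'),hubpos('blue'))
s=state();print(s['tool_pos'],s['tool_rot'],s['gripper_width'])
E
```

```text
[([0.6488, -0.1417, 0.0278], [0.6497, -0.1413], 0.0739, 0.6, 550)] [([0.4754, -0.2683, 0.0291], [0.4773, -0.2676], 0.0748, 0.76, 502)]
[ 0.47838324 -0.26765628  0.12898839] [-4.54634037e-05  9.99999651e-01  7.72001269e-04  3.15422012e-04] 0.998163277017258
```

Request:
jog_arm:
  motion: "100 0 0 0.04 0 0 0; 100 0 0 0.09 0 0 0; 100 0 0 0.135 0 0 0; 100 0 0 0.173 0 0 0; 100 0 0 0.173 0 0 0"

```text
time: 37.02
tool_pos: [0.476, -0.2668, 0.0395]
tool_rot: [-0.002, 1.0, 0.0, -0.002]
contact_force: [-0.4, -0.1, 0.6]
gripper_width: 1.005
grasp_force: 0.0
```

Request:
jog_arm:
  motion: "40 0 0 0 0 0 0; 40 0 0 0 0 0 0; 40 0 0 0 0 0 0; 40 0 0 0 0 0 0; 40 0 0 0 0 0 0"

```text
time: 37.65
tool_pos: [0.4784, -0.269, 0.044]
tool_rot: [0.001, 1.0, 0.0, 0.001]
contact_force: [0.2, 1.2, 5.8]
gripper_width: 0.605
grasp_force: 62.6
```

Request:
jog_arm:
  motion: "40 0 0 -0.02 0 0 0; 40 0 0 -0.08 0 0 0; 40 0 0 -0.14 0 0 0; 40 0 0 -0.2 0 0 0; 40 0 0 -0.24 0 0 0"

```text
time: 38.28
tool_pos: [0.4774, -0.2683, 0.1637]
tool_rot: [0.0, 1.0, 0.0, 0.0]
contact_force: [0.2, -1.5, -2.1]
gripper_width: 0.607
grasp_force: 63.2
```

```bash
python3 - <<'E'
from h import *
print(hubpos('blue'))
s=state();print(s['tool_pos'],s['gripper_width'],s['contact_force'])
E
```

```text
[([0.4786, -0.2689, 0.0278], [0.4816, -0.2697], 0.1955, 0.77, 440), ([0.4518, 0.2318, 0.0704], [0.4539, 0.2318], 0.0193, 0.32, 929)]
[ 0.47769897 -0.26854909  0.16307755] 0.6112273240697935 [-0.39674063 -0.09555489 -2.20417977]
```

Request:
jog_arm:
  motion: "40 0.03 -0.07 0 0 0 0; 40 0.07 -0.17 0 0 0 0; 40 0.1 -0.27 0 0 0 0; 40 0.14 -0.37 0 0 0 0; 40 0.17 -0.47 0 0 0 0"

```text
time: 39.05
tool_pos: [0.5616, -0.0314, 0.16]
tool_rot: [-0.0, 1.0, 0.0, -0.002]
contact_force: [0.4, -0.1, -1.9]
gripper_width: 0.604
grasp_force: 63.4
```

Request:
jog_arm:
  motion: "40 0.04 -0.1 0 0 0 0; 40 0.08 -0.2 0 0 0 0; 40 0.11 -0.28 0 0 0 0; 40 0.111 -0.302 0 0 0 0; 40 0.111 -0.302 0 0 0 0"

```text
time: 39.67
tool_pos: [0.6166, 0.118, 0.1604]
tool_rot: [0.0, 1.0, 0.001, -0.002]
contact_force: [0.3, -0.2, -2.8]
gripper_width: 0.605
grasp_force: 63.5
```

Request:
jog_arm:
  motion: "40 0 0 0.05 0 0 0; 40 0 0 0.1 0 0 0; 40 0 0 0.15 0 0 0; 40 0 0 0.19 0 0 0; 40 0 0 0.2 0 0 0"

```text
time: 40.3
tool_pos: [0.6163, 0.1167, 0.0601]
tool_rot: [0.0, 1.0, -0.0, -0.002]
contact_force: [0.4, 0.5, -2.6]
gripper_width: 0.608
grasp_force: 63.5
```

```bash
python3 - <<'E'
from h import *
print(hubpos('blue'))
s=state();print(s['tool_pos'],s['gripper_width'],s['contact_force'])
E
```

```text
[([0.618, 0.1151, 0.0265], [0.6226, 0.1144], 0.0906, 0.71, 412)]
[0.61816391 0.11749076 0.06285847] 0.6064890256937584 [-0.43412444  0.63851077 -1.69853964]
```

Request:
jog_arm:
  motion: "40 0 0 0.012 0 0 0; 40 0 0 0.022 0 0 0; 40 0 0 0.03 0 0 0; 40 0 0 0.034 0 0 0; 40 0 0 0.038 0 0 0"

```text
time: 41.08
tool_pos: [0.6182, 0.1179, 0.0441]
tool_rot: [0.0, 1.0, 0.0, 0.0]
contact_force: [-4.0, -0.9, 6.8]
gripper_width: 0.607
grasp_force: 64.2
```

Request:
jog_arm:
  motion: "100 0 0 0 0 0 0; 100 0 0 0 0 0 0; 100 0 0 0 0 0 0; 100 0 0 -0.08 0 0 0; 100 0 0 -0.18 0 0 0"

```text
time: 41.7
tool_pos: [0.6165, 0.1177, 0.1325]
tool_rot: [0.0, 1.0, 0.0, -0.002]
contact_force: [0.6, 0.0, 0.6]
gripper_width: 0.998
grasp_force: 0.0
```

Request:
jog_arm:
  motion: "100 0 0 -0.1 0 0 0; 100 0 0 -0.2 0 0 0; 100 -0.06 0 -0.28 0 0 0; 100 -0.16 0 -0.28 0 0 0; 100 -0.16 0 -0.28 0 0 0"

```text
time: 42.32
tool_pos: [0.5355, 0.118, 0.2733]
tool_rot: [-0.0, 1.0, 0.0, 0.0]
contact_force: [-0.2, -0.3, -0.0]
gripper_width: 0.999
grasp_force: 0.0
```

```bash
python3 - <<'E'
from h import *
for c in ['red','yellow','blue','green']: print(c,hubpos(c))
s=state();print(s['time'],s['tool_pos'],s['contact_force'])
save(grab_frame('scene'),'g.png')
E
```

```text
red [([0.4656, 0.0056, 0.0281], [0.4655, 0.0063], 0.074, 0.85, 459), ([0.4661, 0.3466, 0.0221], [0.4667, 0.3467], 0.051, 0.81, 305), ([0.3307, 0.3288, 0.0377], [0.3302, 0.3297], 0.0953, 0.75, 947)]
yellow [([0.453, 0.2327, 0.0279], [0.4536, 0.2327], 0.074, 0.84, 495), ([0.4642, 0.0045, 0.0735], [0.4684, 0.0054], 0.0194, 0.72, 973), ([0.6496, -0.1406, 0.0272], [0.651, -0.1409], 0.0743, 0.56, 526)]
blue [([0.6184, 0.1188, 0.0273], [0.6195, 0.1184], 0.0742, 0.83, 539)]
green [([0.6492, -0.1424, 0.0277], [0.6497, -0.1422], 0.0741, 0.89, 550)]
42.925 [0.53800011 0.11773282 0.27311883] [-0.4055591   0.12787926  0.41535893]
```

View pics/g.png

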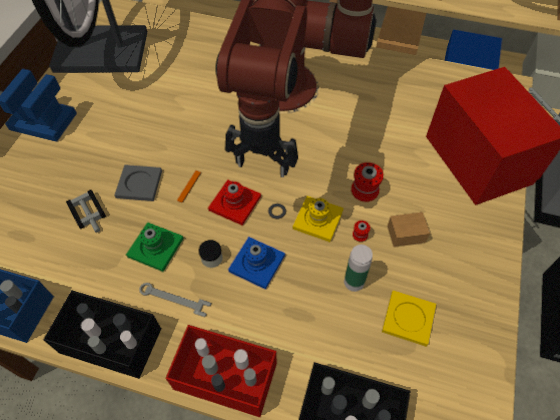

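All four hubs stand in the holders of their own colour: green (151,240), blue (257,255), red (233,193) and yellow (320,210). The spare (139,182) is empty and the tub (209,253) hasn't moved.

```bash
python3 -c "from plant import *; print(job_done())"
```

```text
the job is handed in; nothing more can be done
None
```

The job is handed in: by the last camera check all four hubs stand upright in the holders of their own colour, the grey spare is empty and the tub is where it was; the hand-in returned no verdict.

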